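# Dispense sample containers from the hopper into its tray

### The arm

A 7-joint arm with a two-finger parallel gripper is mounted at the origin on a cart in front of the work surface, level with it; the furniture and walls round the work are solid. World frame = base frame: x ahead of the robot, y to its left, z up, the work surface at z = 0. Lengths are in m, angles in rad, forces in N, time in s.
With the tool pointing down it reaches from about 0.4 to 0.85 m from the base axis. Payload 6.9 kg.
Tool frame: the origin (TCP) lies between the finger pads; the fingertips stand 8 mm ahead of it and the grasp point (between the pads) lies 11 mm behind it; z points along the fingers, y is the line along which they close (so a half turn about z gives the same grasp; the last joint's range is limited). The gripper opens to 85 mm and grips with 20 to 120 N. Pads are 22 mm wide; open, the fingers measure 114 mm over their backs; the gripper's body (76 mm by 85 mm) begins 54 mm behind the grasp point. The pads swing forward as they close: fully open they stand 13 mm farther back than shut.
Start: joints at [-1.111, 0.507, -0.238, 1.5, 0.126, 1.149, -0.155], TCP at [0.217, 0.586, 0.239] pointing down, gripper open.
Joint ranges: [-3.08, 3.08], [-0.24, 2.05], [-1.43, 1.35], [0, 2.5], [-1.52, 4.66], [0.17, 1.96], [-2.89, 2.89]. Speed limits (rad/s): [2.39, 2.39, 3.14, 3.14, 3.14, 3.14, 3.14].

### API

Orientations are given as a unit quaternion [w, x, y, z].
In Python, from cell import ctrl gives the robot as it stands. The module is installed in compiled form; this text tells all that it offers.
- The arm moves only by the shell command python3 -m crank 'ROWS'. ROWS is a JSON object of lists of equal length, an entry for each row: "travel": the shift along the tool's x, y, z in units of 1 m (1.0 is 1 m), a list of three; "yaw": the turn about the tool's z in units of 180 degrees (1.0 is 180 degrees); "fingers": the closure, from 0 (fully open) to 1 (shut). In form: {"travel": [[dx, dy, dz], ...], "yaw": [yaw, ...], "fingers": [fingers, ...]}. A call has 1 to 20 rows; each row is the pose to reach, as a shift and turn from the pose commanded when the call began, along the tool's axes at that moment, turning the shorter way round; what a row does not reach only later rows make up. A row lasts 1/8 s, in which the tool goes at most 62.5 mm and 10.7 degrees, less where a joint would pass 70% of its speed; a pose out of reach is approached as far as the arm can. A call with a number of a shift or a turn outside -1 to 1 is refused whole. A call with a gripper value outside its range is refused whole. The fingers move at their own pace and stop on an object; the grip force is fixed at half the most. Time passes only in rows, so rows that repeat a pose let the fingers close. It gives the time, the measured TCP pose, the force, the opening and the grip force at its end, in the units of the state.
- ctrl.get_obs(): the state, without advancing time (a new reading comes with each control period).
- ctrl.capture(name): name is "scene" or "top" or "wrist"; returns a dict with "color" (420x560x3 uint8, red, green, blue), "depth" (420x560 float32, m along the optical axis (not along the pixel's ray), 0 where there is no reading), "mtx" (3x3 intrinsics, pixels), "dist" ([k1, k2, p1, p2, k3] as OpenCV has them; the pictures are not rectified), "R" (3x3) and "t" (3): a world point X has camera coordinates R X + t. Camera axes: x right, y down, z forward; pixel columns grow to the right and rows downward; lengths in m; the calibration is good to about 2 mm. A picture is of the moment at which its call begins.
- ctrl.sign_off(): hands the job in; it is judged then, once.
The state is a dict: "time": time; "q": joint angles; "qvel": joint speeds; "effort": joint torques, N m; "tcp_pos": TCP position; "tool_rot": TCP orientation; "force": force on the tool from outside, world axes, zero at the start; "torque": the same for the moment, N m; "width": finger opening in m; "finger_force": force on a finger pad.
Only numpy, scipy, OpenCV 4.12 (cv2) and the standard library are available. Lean on these libraries where they do the work, as an engineer would, in place of code of your own. Each camera call takes 0.05 s, during which the arm holds its last target. There are 200 camera calls.

### The job

Slide the empty grey tray fully home into the bay under the container dispenser, then pull the dispenser's slide gate fully open so that all four orange-capped containers drop into the tray, and push the gate fully shut again; leave the loaded tray in the bay. First lift any reagent bottle that stands in the way and stand it upright on the worktop to one side; never knock a bottle with the tray, never open the gate without the tray in place, never tip a bottle over, and leave the beaker and the vial alone.

Things in the scene. Friction and masses are not known exactly. Their poses are not given: they have to be found in the camera images.
- dispenser: Fixed benchtop dispenser: a low white base (the bay) carrying a square hopper with clear front panel and blue trim round its open top. Origin: on the worktop, midway between the bay's cheeks; its front faces its -x, y is to its left, z up; it turns only about z. Base plate: grey, 3 mm thick, x -215 to 66, y +-100. Base: x -51 to 62, y +-82, 81 high (rails to 91).
- bay_back (a point): Middle of the bay's back stop, at (54, 0, 23) mm in the dispenser's frame, axes as the dispenser. The bay is open to the dispenser's front (-x); its floor is the 3 mm base plate, which runs on in front of it; it lies between two cheeks with inner faces at y = +-74 mm, its roof 75 mm up. Sloping lead-in fins, 50 mm high, stand at its two front corners and reach x = -72, |y| = 87 mm.
- hopper_top (a point): Middle of the hopper's open top, at (0, 22, 206) mm in the dispenser's frame, axes as the dispenser. The hopper spans x -53 to 53, y -40 to 84, from 88 to 206 mm high; its floor opening is x +-46, y +-32 mm, straight over the bay, closed by the gate. If a container sticks, working the gate a little to and fro frees it.
- gate (a joint): The aluminium slide gate under the hopper: metres pulled out toward the dispenser's -y (right-hand) side; 0 = fully shut, 0.072 = fully open, with end stops. Starts shut or up to 5 mm ajar. Slides level with about 3 N of friction and stays where it is left. The containers above drop one after the other as it opens.
- gate_handle (a point): Grip point on the gate's black upright handle: a bar 64 mm long along the dispenser's x, 14 mm thick along its y, from 87 to 124 mm above the worktop; the point is 111 mm up. In the dispenser's frame it is at x = 0, y = -106 mm minus the gate's travel, axes as the dispenser. When shut the handle stands 61 mm clear of the hopper's right wall; the base's outer side is at y = -82 mm.
- tray: Loose empty grey tray, 142 (x) by 144 (y) mm, 42 high, walls and floor 4 mm, about 0.2 kg, with a black pull bar on its front (-x) side. Origin: centre of the underside; it lies flat. Home in the bay it touches the back stop: its origin is then at x = -17, y = 0, z = 3 mm in the dispenser's frame, its axes along the dispenser's. It fits between the cheeks with 2 mm to spare on each side.
- tray_handle (a point): Middle of the tray's pull bar, at (-116, 0, 33) mm in the tray's frame, axes as the tray: bar 72 mm long along y, 12 mm thick along x, from 20 to 46 mm high, held by two struts at y = +-30 mm, each 8 mm wide and 24 to 38 mm high; gap of 39 mm between the bar and the tray's front wall.
- container_1: One of four alike sample containers with orange caps, lying in the hopper: 86 mm long along its x, body 27 mm, cap (at +x) 30 mm across, 30 g. Origin: middle of its axis.
- container_2: One of four alike sample containers with orange caps, lying in the hopper: 86 mm long along its x, body 27 mm, cap (at +x) 30 mm across, 30 g. Origin: middle of its axis.
- container_3: One of four alike sample containers with orange caps, lying in the hopper: 86 mm long along its x, body 27 mm, cap (at +x) 30 mm across, 30 g. Origin: middle of its axis.
- container_4: One of four alike sample containers with orange caps, lying in the hopper: 86 mm long along its x, body 27 mm, cap (at +x) 30 mm across, 30 g. Origin: middle of its axis.
- bottle_red_cap: Loose white reagent bottle with red cap, standing: 60 mm across up to 88 high, cap 34 mm across from 88 to 125. Origin: centre of the underside, z up.
- bottle_amber: Loose amber reagent bottle with black cap, standing: 56 mm across up to 77 high, cap 31 mm across from 77 to 110. Origin: centre of the underside, z up.
- bottle_white: Loose white reagent bottle with white cap, standing: 50 mm across up to 70 high, cap 28 mm across from 70 to 100. Origin: centre of the underside, z up. One of the three bottles stands in front of the bay, one beyond the gate handle on the right (clear of its travel), one at the front left.
- vial: Bystander: a small vial with blue cap, 27 mm across, 52 high, standing on the right, behind the tray. Origin: centre of the underside.
- beaker_100: Bystander: a glass beaker, 52 mm across, 70 high, standing at the left. Origin: centre of the underside.
- notebook_white: A picture-covered spiral notebook lying fixed on the left, behind the free strip of worktop, 297 (x) by 214 (y) mm, 15 mm high, a black pen on it. Origin: centre of the underside.
- sticky_pad: A yellow pad of notes lying fixed at the left, 76 by 76 mm, 18 high. Origin: centre of the underside.
- tweezers: Steel tweezers lying fixed at the left, 14 by 121 mm, 10 high. Origin: centre of the underside.
- mouse_pad: A flat printed mouse mat lying fixed on the worktop, partly under the dispenser's base plate: 190 (x) by 225 (y) mm, top 2 mm above the worktop. Origin: its centre.
Things that resemble listed ones, but are neither listed nor needed, are in the scene too. What is shaped like the bottle_red_cap but pink is not meant.

How it is judged:
On the way, in this order (a step that is already met when the one before it is completed fails the run):
1. the tray is fully home in the bay (x of tray in the frame of dispenser between -0.022 and -0.0115 m and y of tray in the frame of dispenser between -0.006 and 0.006 m and angle between the x axis of tray and the x axis of dispenser, either way round below 0.06 rad and height (world z) of tray below 0.009 m), for 0.2 s.
2. the gate is pulled fully open over the tray (all of step 1 and value of joint gate above 0.062 m), for 0.1 s.
3. all four containers lie in the tray and the gate is pushed shut (x of container_1 in the frame of tray between -0.067 and 0.067 m and y of container_1 in the frame of tray between -0.068 and 0.068 m and z of each of container_1, container_2, container_3, container_4 in the frame of tray below 0.065 m and x of container_2 in the frame of tray between -0.067 and 0.067 m and y of container_2 in the frame of tray between -0.068 and 0.068 m and x of container_3 in the frame of tray between -0.067 and 0.067 m and y of container_3 in the frame of tray between -0.068 and 0.068 m and x of container_4 in the frame of tray between -0.067 and 0.067 m and y of container_4 in the frame of tray between -0.068 and 0.068 m and value of joint gate below 0.004 m), for 0.2 s.
At the end, for the whole second after the job is handed in: The tray rests in the bay within 5 mm of its back stop and square to it, all four containers lie at rest in the tray, the gate is shut to within 4 mm, and all three bottles stand upright and still on the worktop (all of step 1 and all of step 3 and linear speed of each of container_1, container_2, container_3, container_4, tray below 0.04 m/s and angle between each of bottle_red_cap, bottle_amber, bottle_white's own z axis and vertical below 0.1 rad and height (world z) of bottle_red_cap between -0.008 and 0.008 m and linear speed of each of bottle_red_cap, bottle_amber, bottle_white below 0.03 m/s and height (world z) of bottle_amber between -0.008 and 0.008 m and height (world z) of bottle_white between -0.008 and 0.008 m); the robot touches nothing.
It fails at once if the gate is opened (over 15 mm) while the tray is not home under it (value of joint gate above 0.015 m and not (x of tray in the frame of dispenser between -0.022 and -0.0115 m and y of tray in the frame of dispenser between -0.006 and 0.006 m and angle between the x axis of tray and the x axis of dispenser, either way round below 0.06 rad and height (world z) of tray below 0.009 m)).
It fails at once if a bottle is tipped (angle between any of bottle_red_cap, bottle_amber, bottle_white's own z axis and vertical above 0.5 rad).
It fails at once if a bottle is knocked with the tray (contact force between any of bottle_red_cap, bottle_amber, bottle_white and tray above 1 N).
It fails at once if the beaker or the vial is disturbed (distance of any of vial, beaker_100 from where it was at the start of the episode above 0.02 m).
It also fails if it takes over 67 s, if anything falls off the work surface, if the arm or the gripper's body presses on something with over 40 N, if the wrist force passes 120 N, or if a joint passes its speed limit or range.

## Working session

There is one attempt and no reset: what is moved stays moved. The work goes in short steps, Python scripts to look and compute and a shell command to move; the robot and the scene stay as the last step left them, time stands still between calls to the robot, and variables do not carry over. Pictures are saved under pics/ and viewed, at most 10 in all, crops included, and the job is handed in when it is done.

```bash
mkdir -p pics; cat > h.py <<'E'
import numpy as np,cv2,pickle
from cell import ctrl
def cap(n,f):
    d=ctrl.capture(n); pickle.dump(d,open(f'pics/{f}.pkl','wb')); cv2.imwrite(f'pics/{f}.png',d['color'][:,:,::-1]); return d
def load(f): return pickle.load(open(f'pics/{f}.pkl','rb'))
def ray(d,uv):
    p=cv2.undistortPoints(np.array(uv,float).reshape(-1,1,2),d['mtx'],d['dist'])[:,0]
    r=np.c_[p,np.ones(len(p))]@d['R']; return -d['R'].T@d['t'],r
def plane(d,uv,z):
    c,r=ray(d,uv); return c+r*((z-c[2])/r[:,2])[:,None]
def cloud(d):
    v,u=np.mgrid[:420,:560]; c,r=ray(d,np.c_[u.ravel(),v.ravel()]); return (c+r*d['depth'].reshape(-1,1)).reshape(420,560,3)
E
python3 - <<'E'
from h import *
for n in('top','scene'):
    d=cap(n,n+'0'); print(n,-d['R'].T@d['t'],d['R'][2])
o=ctrl.get_obs(); print({k:np.round(v,3) for k,v in o.items()})
E
```

```text
top [0.43652874 0.09111615 1.53047005] [ 0.09470976 -0.02457258 -0.99520161]
scene [-0.15126289 -0.61539762  0.95184768] [ 0.56594856  0.53434904 -0.62783225]
{'time': np.float64(0.1), 'q': array([-1.112,  0.508, -0.238,  1.501,  0.126,  1.149, -0.155]), 'qvel': array([-0.001, -0.001,  0.001, -0.002,  0.   ,  0.001,  0.001]), 'effort': array([-5.0000e-03, -6.2183e+01, -2.1950e+00, -2.5020e+01,  1.2000e-02,
        8.0000e-03,  0.0000e+00]), 'tcp_pos': array([0.216, 0.586, 0.239]), 'tool_rot': array([-0.   ,  0.176,  0.984, -0.001]), 'force': array([ 0.031,  0.393, -0.184]), 'torque': array([-0.015, -0.01 , -0.037]), 'finger_force': np.float64(0.0), 'width': np.float64(0.085)}
```

View pics/top0.png

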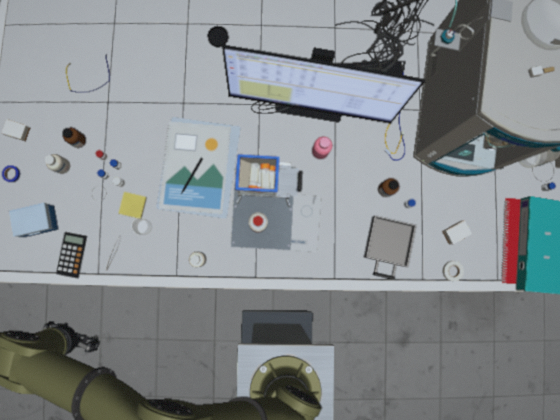

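View pics/scene0.png

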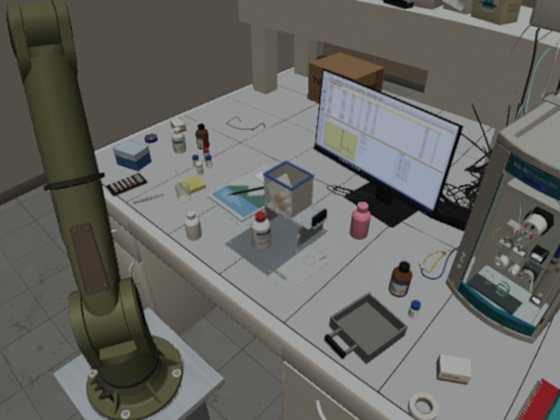

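The top view shows the dispenser at about (263,175), its gate handle at (299,180), the red-cap bottle in front of the bay at (258,222), the tray at (389,243) with its bar at (384,271), the amber bottle at (389,187), the white bottle at (197,259) and the vial at (410,203). Next I measure them.

```bash
python3 - <<'E'
from h import *
d=load('top0'); im=d['color']; hsv=cv2.cvtColor(im,cv2.COLOR_RGB2HSV); print(d['mtx'][0,0])
def mask(lo,hi,x0,y0,x1,y1):
    m=cv2.inRange(hsv,np.array(lo),np.array(hi)); z=np.zeros_like(m); z[y0:y1,x0:x1]=m[y0:y1,x0:x1]; return z
def big(m): 
    c=max(cv2.findContours(m,cv2.RETR_EXTERNAL,cv2.CHAIN_APPROX_NONE)[0],key=cv2.contourArea); return c[:,0].astype(float)
def rect(m,z,name):
    P=plane(d,big(m),z)[:,:2]; r=cv2.minAreaRect((P*1000).astype(np.float32)); print(name,np.round(r[0],1),np.round(r[1],1),round(r[2],2)); return r
rect(mask([100,120,50],[130,255,255],228,145,285,200),.206,'hopper trim 106x124')
rect(mask([0,0,0],[180,255,60],290,165,308,198),.124,'gate handle')
rect(mask([0,0,0],[180,255,60],368,258,402,282),.046,'tray bar')
m=mask([0,0,0],[180,255,140],360,210,418,266); m=cv2.morphologyEx(m,cv2.MORPH_OPEN,np.ones((9,9))); rect(m,.042,'tray 142x144')
rect(mask([0,120,100],[10,255,255],245,205,275,240)|mask([170,120,100],[180,255,255],245,205,275,240),.125,'red cap')
rect(mask([0,0,0],[180,255,60],375,175,402,198),.110,'amber')
C=cloud(d)
for n,(u,v) in dict(redcap=(258,222),handle=(299,180),amber=(389,187),white=(197,259),vial=(410,203),tray=(389,243),bar=(384,272),pad=(132,205)).items(): print(n,C[v,u].round(3), plane(d,[[u,v]],C[v,u,2])[0].round(3))
v=[cv2.resize(im[140:290,180:430],(750,450),interpolation=cv2.INTER_CUBIC)]
cv2.imwrite('pics/crop.png',v[0][:,:,::-1])
E
```

```text
460.4245961007761
hopper trim 106x124 [681.8 105.1] [121.4 104.3] 87.8
gate handle [674.4 -25. ] [56.5  6.2] 0.64
tray bar [ 384.1 -309.7] [64.7  8.5] 77.62Traceback (most recent call last):
  File "<stdin>", line 12, in <module>
  File "<stdin>", line 8, in rect
  File "<stdin>", line 6, in big
ValueError: max() iterable argument is empty
```

```bash
python3 - <<'E'
from h import *
d=load('top0'); im=d['color']; C=cloud(d)
for n,(u,v) in dict(redcap=(258,222),handle=(299,180),amber=(389,187),white=(197,259),vial=(410,203),tray=(389,243),bar=(384,272),pad=(132,205)).items(): print(n,C[v,u].round(3))
hsv=cv2.cvtColor(im,cv2.COLOR_RGB2HSV); print(hsv[243,389],hsv[250,385],hsv[222,370],hsv[205,390], hsv[222,258],hsv[240,240])
def fit(sel,name):
    P=C[sel][:,:2]; r=cv2.minAreaRect((P*1000).astype(np.float32)); print(name,np.round(r[0],1),np.round(r[1],1),round(r[2],2),len(P))
X,Y,Z=C[...,0],C[...,1],C[...,2]
near=lambda x,y,r:(abs(X-x)<r)&(abs(Y-y)<r)
fit(near(.384,-.31,.2)&(Y<-.21)&(Y>-.42)&(X>.36)&(Z>.03)&(Z<.055)&(hsv[...,2]<150),'tray+bar')
fit(near(.67,.1,.1)&(Z>.195)&(Z<.22),'hopper')
fit(near(.674,-.025,.06)&(Z>.11)&(Z<.135),'handle')
for n,(u,v),z0 in (('red',(258,222),.115),('amber',(389,187),.1),('white',(197,259),.09),('vial',(410,203),.042)):
    x,y=C[v,u,:2]; fit(near(x,y,.04)&(Z>z0)&(Z<z0+.02),n)
cv2.imwrite('pics/crop.png',cv2.resize(im[140:290,180:430],(750,450),interpolation=cv2.INTER_CUBIC)[:,:,::-1])
E
```

```text
redcap [0.544 0.099 0.127]
handle [ 0.679 -0.025  0.117]
amber [ 0.666 -0.314  0.103]
white [0.428 0.285 0.102]
vial [ 0.623 -0.401  0.045]
tray [ 0.492 -0.341  0.002]
bar [ 0.395 -0.322  0.008]
pad [0.6   0.518 0.019]
[ 30   4 143] [ 30   2 144] [100  11 145] [108  14 186] [  1 180 156] [102  38 134]
tray+bar [ 472.6 -330.9] [145.5 192.5] 77.71 425
hopper [684.4 104. ] [124.1 107.2] 88.04 441
handle [678.4 -28.4] [13.4 62.6] 89.48 98
red [550.4  99.5] [30.3 30.5] 46.43 93
amber [ 672.8 -328.3] [29.8 30.6] 44.56 83
white [427.7 292.4] [24.7 25.7] 1.6 66
vial [ 626.1 -401.7] [25.4 23.3] 44.1 53
```

View pics/crop.png

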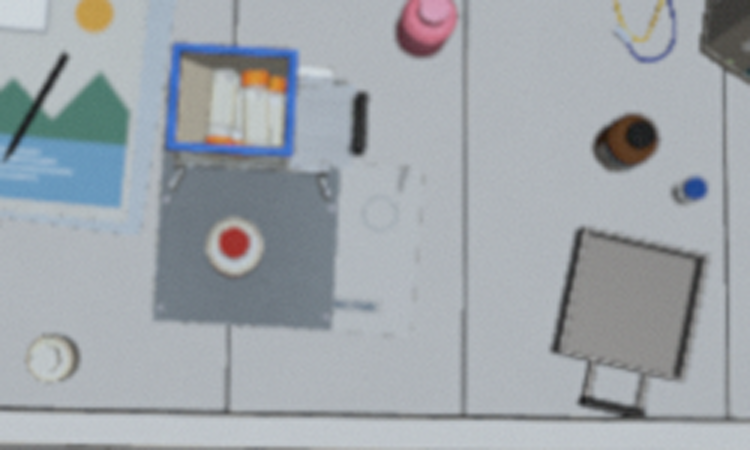

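The crop confirms the layout and fits sizes: the hopper rectangle is 124x107 (expected 124x106), and the tray plus bar is 145x192 (expected 144x193). This puts the dispenser origin at about (0.682, 0.082) with yaw about -2.3°, the tray at (0.4975, -0.336) with yaw -12.3°, and the red-cap bottle at (0.550, 0.0995). I now go above the red-cap bottle.

```bash
python3 -m crank '{"travel":[[-0.06,-0.043,0],[-0.12,-0.085,0],[-0.18,-0.128,0],[-0.24,-0.17,0],[-0.3,-0.213,0],[-0.36,-0.256,0],[-0.42,-0.298,0],[-0.481,-0.341,0],[-0.481,-0.341,0],[-0.481,-0.341,0],[-0.481,-0.341,0],[-0.481,-0.341,0]],"yaw":[0.05,0.1,0.15,0.2,0.25,0.3,0.35,0.388,0.388,0.388,0.388,0.388],"fingers":[0,0,0,0,0,0,0,0,0,0,0,0]}'
python3 - <<'E'
from h import *
cap('wrist','w1'); print(ctrl.get_obs()['tool_rot'],ctrl.get_obs()['q'].round(2))
E
```

```text
time: 1.6
tcp_pos: [0.5489, 0.1009, 0.2389]
tool_rot: [-0.001, 0.707, 0.707, -0.0]
force: [-0.2, 0.3, -0.1]
width: 0.0853
finger_force: 0.0
[-6.14438307e-04  7.07060029e-01  7.07153257e-01 -9.68021810e-05] [-0.35  0.4   0.18  1.68 -0.08  1.06 -0.14]
```

View pics/w1.png

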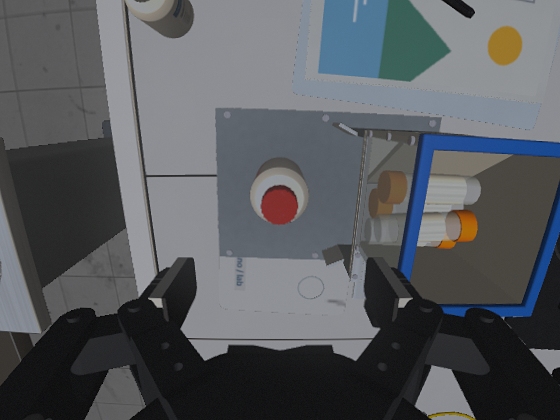

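The wrist view shows the red cap at (280,204), the plate's front corners at about (217,108) and (217,260), the lead-in fins at (345,128) and (335,255), and the hopper trim. I use it to refine the dispenser and the cap.

```bash
python3 - <<'E'
from h import *
d=load('w1'); im=d['color']; hsv=cv2.cvtColor(im,cv2.COLOR_RGB2HSV)
m=cv2.inRange(hsv,(0,120,60),(6,255,255))|cv2.inRange(hsv,(172,120,60),(180,255,255))
c=max(cv2.findContours(m,0,1)[0],key=cv2.contourArea); print('cap',plane(d,[cv2.minEnclosingCircle(c)[0]],.125).round(4),np.ptp(plane(d,c[:,0],.125),axis=0))
v=hsv[...,2].astype(int)
# plate front edge: darkest gradient along rows/cols
E=[]
for r in range(118,250,4):
    g=v[r,205:232]; g=g[2:]-g[:-2]; E.append((205+1+g.argmin(),r))
P=plane(d,E,.003); k=np.polyfit(P[:,1],P[:,0],1); res=P[:,0]-np.polyval(k,P[:,1]); ok=abs(res-np.median(res))<.003; k=np.polyfit(P[ok,1],P[ok,0],1); print('front edge x at y=.082',np.polyval(k,.082),'yaw',-np.degrees(np.arctan(k[0])),ok.sum())
for nm,r0,r1,cs in(('left',98,118,range(222,330,4)),('right',246,272,range(222,300,4))):
    E=[]
    for cc in cs:
        g=v[r0:r1,cc]; g=g[2:]-g[:-2]; E.append((cc,r0+1+(g.argmin() if nm=='left' else g.argmax())))
    P=plane(d,E,.003); k=np.polyfit(P[:,0],P[:,1],1); res=P[:,1]-np.polyval(k,P[:,0]); ok=abs(res-np.median(res))<.003; k=np.polyfit(P[ok,0],P[ok,1],1)
    print(nm,'y at x=.55',np.polyval(k,.55),'yaw',np.degrees(np.arctan(k[0])),ok.sum())
m=cv2.inRange(hsv,(105,150,60),(130,255,255)); m[:,:405]=0;m[:,555:]=0;m[:130]=0
P=plane(d,np.argwhere(m[:,405:])[:,::-1]+[405,0],.206); r=cv2.minAreaRect((P[:,:2]*1000).astype(np.float32)); print('trim',r)
E
```

```text
cap [[0.5473 0.1005 0.125 ]] [3.22869835e-02 3.36809672e-02 5.55111512e-17]
front edge x at y=.082 0.46449684627746834 yaw -1.9604095692707277 33
left y at x=.55 0.18702390151880113 yaw -2.0311188060561287 27
right y at x=.55 -0.01370574682916809 yaw -2.1918257774872245 19
trim ((680.053955078125, 103.74314880371094), (124.6284408569336, 107.91288757324219), 88.28445434570312)
```

```bash
python3 -m crank '{"travel":[[0,-0.001,0.06],[0,-0.001,0.11],[0,-0.001,0.14],[0,-0.001,0.14],[0,-0.001,0.14],[0,-0.001,0.14],[0,-0.001,0.14],[0,-0.001,0.14],[0,-0.001,0.14],[0,-0.001,0.1]],"yaw":[0,0,0,0,0,0,0,0,0,0],"fingers":[0.3,0.3,0.3,0.3,1,1,1,1,1,1]}'
```

```text
time: 2.9
tcp_pos: [0.5469, 0.0997, 0.1381]
tool_rot: [-0.001, 0.708, 0.707, -0.002]
force: [1.2, 0.3, -3.3]
width: 0.0317
finger_force: 60.4
```

```bash
python3 -m crank '{"travel":[[0.043,-0.022,0],[0.087,-0.045,0],[0.13,-0.067,0],[0.13,-0.067,0],[0.13,-0.067,0.02],[0.13,-0.067,0.035],[0.13,-0.067,0.043],[0.13,-0.067,0.043],[0.13,-0.067,0.043]],"yaw":[0,0,0,0,0,0,0,0,0],"fingers":[1,1,1,1,1,1,1,1,1]}'
python3 -m crank '{"travel":[[0,0,0],[0,0,0],[0,0,0],[0,0,-0.03],[0,0,-0.09],[-0.06,0,-0.13],[-0.12,-0.02,-0.13]],"yaw":[0,0,0,0,0,0,0],"fingers":[0.4,0.4,0.4,0.4,0.4,0.4,0.4]}'
python3 - <<'E'
from h import *
d=cap('top','top1'); C=cloud(d); X,Y,Z=[C[...,i] for i in range(3)]
s=(abs(X-.48)<.05)&(abs(Y-.23)<.05)&(Z>.115)&(Z<.135); print(s.sum(),C[s].mean(0))
o=ctrl.get_obs(); print(o['tcp_pos'],o['width'])
cap('wrist','w2')
E
```

```text
time: 4.03
tcp_pos: [0.4808, 0.229, 0.0976]
tool_rot: [-0.001, 0.708, 0.706, -0.001]
force: [-7.2, -2.6, 16.2]
width: 0.0321
finger_force: 62.9
time: 4.9
tcp_pos: [0.4663, 0.1176, 0.228]
tool_rot: [0.002, 0.707, 0.707, 0.003]
force: [0.8, -0.9, -0.2]
width: 0.0511
finger_force: 0.0
96 [0.48364247 0.22855062 0.12389487]
[0.46236056 0.10775016 0.22748055] 0.05127126871101616
```

View pics/w2.png

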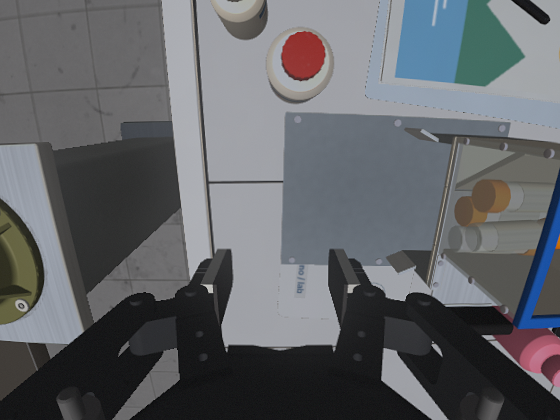

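The bottle stands upright at (0.484, 0.229), clear of the plate (cap at (302,56)). Next is the tray handle.

```bash
python3 -m crank '{"travel":[[-0.06,-0.01,0],[-0.12,-0.02,0],[-0.18,-0.03,0],[-0.24,-0.04,0],[-0.3,-0.055,0],[-0.36,-0.065,0],[-0.419,-0.078,0.03],[-0.419,-0.078,0.07],[-0.419,-0.078,0.07],[-0.419,-0.078,0.07]],"yaw":[0.03,0.068,0.068,0.068,0.068,0.068,0.068,0.068,0.068,0.068],"fingers":[0.53,0.53,0.53,0.53,0.53,0.53,0.53,0.53,0.53,0.53]}'
python3 - <<'E'
from h import *
d=cap('wrist','w3'); C=cloud(d); X,Y,Z=[C[...,i] for i in range(3)]
o=ctrl.get_obs(); print(o['tcp_pos'],o['width'],o['q'].round(2))
v=d['color'].max(2)
s=(v<70)&(abs(X-.384)<.04)&(abs(Y+.31)<.06)&(Z>.035)&(Z<.055); s=cv2.morphologyEx(s.astype(np.uint8),cv2.MORPH_OPEN,np.ones((5,5)))
c=max(cv2.findContours(s,0,1)[0],key=cv2.contourArea)[:,0]; print(c.min(0),c.max(0)); P=plane(d,c,.046)
print(cv2.minAreaRect((P[:,:2]*1000).astype(np.float32)))
E
```

```text
time: 6.25
tcp_pos: [0.386, -0.3003, 0.1565]
tool_rot: [0.0, 0.779, 0.627, 0.0]
force: [1.2, 0.1, 0.0]
width: 0.0402
finger_force: 0.0
[ 0.38639051 -0.30032737  0.1569128 ] 0.04023571270829214 [ 0.33  0.41  0.4   1.97 -0.22  0.79  0.64]
[275 202] [286 256]
((380.9763488769531, -322.20147705078125), (52.46800231933594, 10.224685668945312), 77.37257385253906)
```

View pics/w3.png

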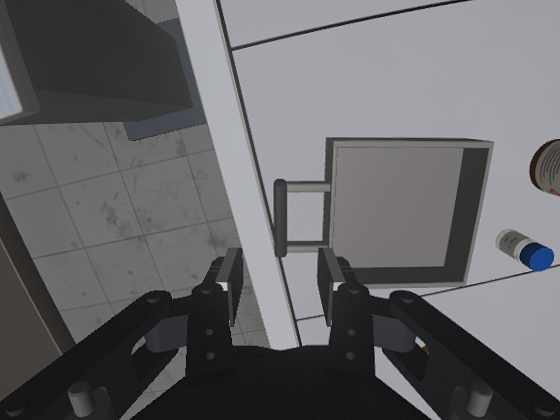

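The wrist view shows the tray aligned with the tool. The bar spans rows 180 to 256 at columns 275 to 287, centred on (281,218). The mask clipped its far end, so I cast the centre and the tray rim directly.

```bash
python3 - <<'E'
from h import *
d=load('w3')
P=plane(d,[[281,182],[281,256],[281,218],[327,138],[493,142],[468,286]],.046);print(P.round(4))
e=P[0]-P[1]; print(np.linalg.norm(e),np.degrees(np.arctan2(e[1],e[0])))
R=cv2.Rodrigues(np.array([0,0,0.]))[0]
q=ctrl.get_obs()['tool_rot']; w,x,y,z=q
T=np.array([[1-2*(y*y+z*z),2*(x*y-w*z)],[2*(x*y+w*z),1-2*(x*x+z*z)]]); print('tool shift to bar',(P[2,:2]-ctrl.get_obs()['tcp_pos'][:2])@T)
E
```

```text
[[ 0.3907 -0.2791  0.046 ]
 [ 0.3757 -0.3479  0.046 ]
 [ 0.3837 -0.3112  0.046 ]
 [ 0.4358 -0.2509  0.046 ]
 [ 0.5765 -0.283   0.046 ]
 [ 0.5511 -0.4218  0.046 ]]
0.07035840614591915 77.73312601870998
tool shift to bar [-0.01119996 -0.00031969]
```

```bash
python3 -m crank '{"travel":[[-0.011,0,0.04],[-0.011,0,0.09],[-0.011,0,0.12],[-0.011,0,0.133],[-0.011,0,0.133],[-0.011,0,0.133],[-0.011,0,0.133],[-0.011,0,0.133],[-0.011,0,0.133],[-0.011,0,0.133]],"yaw":[0,0,0,0,0,0,0,0,0,0],"fingers":[0.53,0.53,0.53,0.53,0.53,1,1,1,1,1]}'
python3 -m crank '{"travel":[[0,0,-0.01],[0,0,-0.02],[0,0,-0.02]],"yaw":[0,0,0],"fingers":[1,1,1]}'
```

```text
time: 7.55
tcp_pos: [0.3837, -0.3118, 0.024]
tool_rot: [0.001, 0.779, 0.627, 0.0]
force: [-0.8, 1.1, 6.4]
width: 0.0106
finger_force: 60.4
time: 7.92
tcp_pos: [0.3833, -0.3118, 0.0436]
tool_rot: [0.001, 0.779, 0.627, 0.0]
force: [-1.3, -0.5, -2.3]
width: 0.0112
finger_force: 59.1
```

```bash
python3 -m crank '{"travel":[[0.02,0,-0.02],[0.06,-0.003,-0.04],[0.1,-0.006,-0.04],[0.15,-0.009,-0.04],[0.204,-0.012,-0.04],[0.25,-0.024,-0.04],[0.3,-0.036,-0.04],[0.35,-0.049,-0.04],[0.38,-0.056,-0.04],[0.4,-0.061,-0.04],[0.4,-0.061,-0.04],[0.4,-0.061,-0.04]],"yaw":[0,0,-0.02,-0.04,-0.057,-0.057,-0.057,-0.057,-0.057,-0.057,-0.057,-0.057],"fingers":[1,1,1,1,1,1,1,1,1,1,1,1]}'
python3 - <<'E'
from h import *
d=cap('wrist','w4'); o=ctrl.get_obs(); print(o['tcp_pos'],o['tool_rot'],o['width'])
E
```

```text
time: 9.43
tcp_pos: [0.4088, 0.0916, 0.0826]
tool_rot: [0.0, 0.72, 0.694, -0.0]
force: [-0.4, -0.1, -2.4]
width: 0.0109
finger_force: 59.1
[0.40881215 0.09137271 0.08265739] [ 1.26129890e-04  7.20317081e-01  6.93644904e-01 -1.82448918e-04] 0.010814301572520444
```

View pics/w4.png

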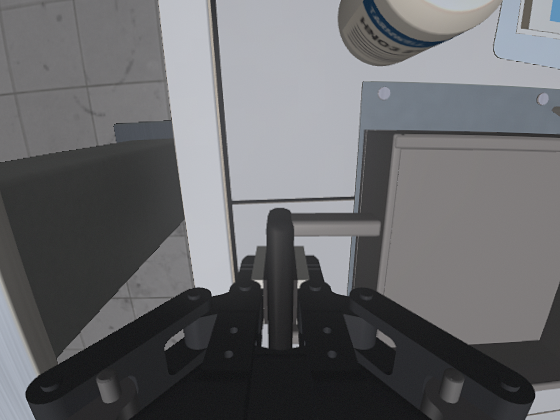

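The tray is held square and lifted in front of the bay, with the plate's edge visible at column 360 and the bottle clear. I lower it and start the insertion.

```bash
python3 -m crank '{"travel":[[0,0,0.03],[0,0,0.05],[0,0,0.055],[0,0,0.055],[0,0.02,0.055],[0,0.04,0.055],[0,0.06,0.055],[0,0.06,0.055]],"yaw":[0,0,0,0,0,0,0,0],"fingers":[1,1,1,1,1,1,1,1]}'
python3 - <<'E'
from h import *
d=cap('wrist','w5'); o=ctrl.get_obs(); print(o['tcp_pos'],o['force'])
d=cap('top','top2'); C=cloud(d); X,Y,Z=[C[...,i] for i in range(3)]
s=(abs(Y-.09)<.09)&(X<.62)&(X>.44)&(Z>.03)&(Z<.06); P=C[s]; print(s.sum(),P.min(0),P.max(0))
cv2.imwrite('pics/t2.png',cv2.resize(d['color'][140:290,200:330],(650,600*5//4*1),interpolation=cv2.INTER_CUBIC)[:600,:,::-1])
E
```

```text
time: 10.48
tcp_pos: [0.4707, 0.0901, 0.0284]
tool_rot: [0.001, 0.72, 0.694, 0.001]
force: [-0.3, 1.4, -3.1]
width: 0.0113
finger_force: 59.2
[0.46922699 0.09017082 0.02813393] [ 0.29548533  0.71235919 -2.78028242]
126 [5.16405748e-01 4.75363178e-04 3.74680186e-02] [0.6184557  0.16950511 0.05630534]
```

View pics/w5.png

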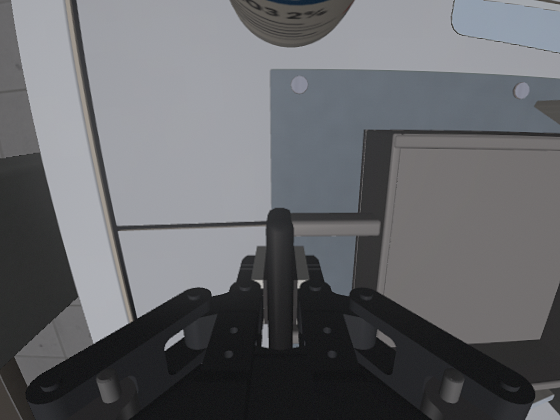

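```bash
python3 - <<'E'
from h import *
d=load('w5'); o=np.array([.679,.082]);t=np.radians(-2.05);A=np.array([[np.cos(t),-np.sin(t)],[np.sin(t),np.cos(t)]])
for uv,z in(([280,209],.05),([398,136],.046),([500,138],.046),([555,139],.046),([272,70],.003),([555,80],.003)): print(uv,((plane(d,[uv],z)[0,:2]-o)@A*1000).round(1))
print('tcp',((ctrl.get_obs()['tcp_pos'][:2]-o)@A*1000).round(1))
E
```

```text
[280, 209] [-209.3   39.3]
[398, 136] [-161.9   68.6]
[500, 138] [-118.3   68.5]
[555, 139] [-92.5  68.8]
[272, 70] [-213.2   99.3]
[555, 80] [-57.4  98.7]
tcp [-210.8    0.7]
```

```bash
python3 -m crank '{"travel":[[0,0.01,0],[0,0.02,0],[0,0.03,0],[0,0.04,0],[0,0.04,0]],"yaw":[0,0,0,0,0],"fingers":[1,1,1,1,1]}'
```

```text
time: 11.2
tcp_pos: [0.5102, 0.0886, 0.0276]
tool_rot: [0.001, 0.72, 0.694, 0.0]
force: [0.9, 1.8, -1.5]
width: 0.011
finger_force: 59.3
```

```bash
python3 -m crank '{"travel":[[0,0.01,0],[0,0.02,0],[0,0.03,0],[0,0.036,0],[0,0.038,0],[0,0.038,0]],"yaw":[0,0,0,0,0,0],"fingers":[1,1,1,1,1,1]}'
```

```text
time: 11.95
tcp_pos: [0.547, 0.0875, 0.0276]
tool_rot: [0.0, 0.72, 0.694, 0.0]
force: [-1.2, 4.1, -1.8]
width: 0.0109
finger_force: 59.3
```

```bash
python3 -m crank '{"travel":[[0,0.002,0.001],[0,0.004,0.001],[0,0.005,0.001],[0,0.005,0.001]],"yaw":[0,0,0,0],"fingers":[1,1,1,1]}'
```

```text
time: 12.45
tcp_pos: [0.5476, 0.0876, 0.0271]
tool_rot: [-0.003, 0.72, 0.694, -0.002]
force: [-14.7, 5.4, 15.3]
width: 0.0109
finger_force: 62.0
```

```bash
python3 -m crank '{"travel":[[0,-0.004,-0.001],[0,-0.004,-0.001],[0,-0.004,-0.001],[0,-0.004,-0.001],[0,-0.004,-0.04],[0,-0.004,-0.1],[0,-0.004,-0.16],[0,-0.004,-0.22],[0,-0.004,-0.22]],"yaw":[0,0,0,0,0,0,0,0,0],"fingers":[1,0.5,0.5,0.5,0.5,0.5,0.5,0.5,0.5]}'
python3 - <<'E'
from h import *
o=ctrl.get_obs(); print(o['q'].round(2),o['force'].round(1))
d=cap('wrist','w6'); A0=np.radians(-2.05);A=np.array([[np.cos(A0),-np.sin(A0)],[np.sin(A0),np.cos(A0)]])
C=cloud(d); L=(C[...,:2]-[.679,.082])@A*1000; Z=C[...,2]
s=(Z>.04)&(Z<.058)&(L[...,0]<-75)&(L[...,0]>-160)&(abs(L[...,1])<74)&(d['color'].max(2)<90); P=L[s]; print(s.sum()); r=cv2.minAreaRect(P.astype(np.float32)); print(r)
E
```

```text
time: 13.58
tcp_pos: [0.5504, 0.0866, 0.2516]
tool_rot: [0.003, 0.72, 0.694, 0.004]
force: [0.7, 0.8, -1.2]
width: 0.0427
finger_force: 0.0
[-0.51  0.41  0.47  1.68 -0.21  1.09 -0.02] [ 0.7  0.8 -1.2]
687
((-108.16831970214844, -0.7153091430664062), (142.6754150390625, 63.206974029541016), 89.1718978881836)
```

View pics/w6.png

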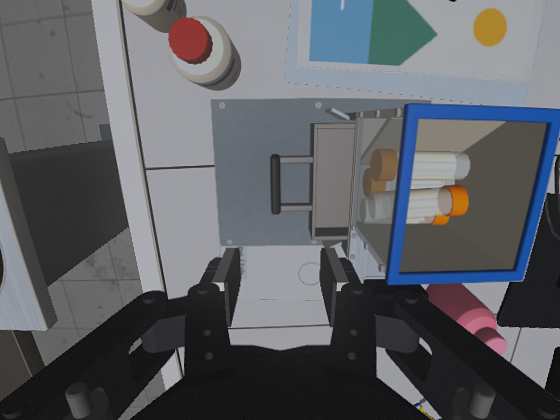

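The view shows the tray seated in the bay, with its bar at columns 271 to 281. The bar's outer face measures x -139.8 in the dispenser frame (expected -139) and y is about -0.7, so the tray is home. Next is the gate handle.

```bash
python3 -m crank '{"travel":[[-0.03,0.02,0],[-0.06,0.05,0],[-0.09,0.08,0],[-0.108,0.11,0],[-0.108,0.129,0],[-0.108,0.129,0],[-0.108,0.129,0],[-0.108,0.129,0],[-0.108,0.129,0],[-0.108,0.129,0],[-0.108,0.129,0]],"yaw":[-0.055,-0.11,-0.165,-0.22,-0.275,-0.33,-0.385,-0.44,-0.5,-0.5,-0.5],"fingers":[0.4,0.4,0.4,0.4,0.4,0.4,0.4,0.4,0.4,0.4,0.4]}'
python3 - <<'E'
from h import *
o=ctrl.get_obs(); print(o['tcp_pos'],o['tool_rot'].round(3),o['q'].round(2))
d=cap('wrist','w7'); t=np.radians(-2.05);A=np.array([[np.cos(t),-np.sin(t)],[np.sin(t),np.cos(t)]])
C=cloud(d); L=(C[...,:2]-[.679,.082])@A*1000; Z=C[...,2]
s=(Z>.112)&(Z<.135)&(abs(L[...,0])<45)&(L[...,1]<-80)&(L[...,1]>-135)&(d['color'].max(2)<90); print(s.sum(),cv2.minAreaRect(L[s].astype(np.float32)),np.median(L[s],axis=0),Z[s].mean())
s=np.argwhere(s)[:,::-1]; print(s.min(0),s.max(0))
print('tcp',(o['tcp_pos'][:2]-[.679,.082])@A*1000)
E
```

```text
time: 15.0
tcp_pos: [0.6724, -0.0255, 0.2456]
tool_rot: [-0.001, 0.02, 1.0, 0.0]
force: [0.6, 0.5, 0.2]
width: 0.0513
finger_force: 0.0
[ 0.67241081 -0.02553926  0.24559065] [-0.001  0.02   1.     0.   ] [-0.02  0.58  0.05  1.35 -0.03  1.22  1.55]
960 ((0.03476905822753906, -110.8879165649414), (13.706522941589355, 62.174217224121094), 89.84307098388672) [  -2.83220298 -110.46898142] 0.12439798147479637
[269 172] [284 238]
tcp [  -2.73811711 -107.70613678]
```

View pics/w7.png

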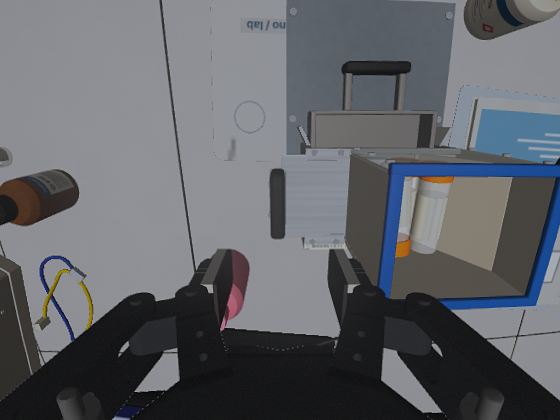

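The gate handle is at rows 172 to 238, columns 269 to 284. It measures y -110.9 in the dispenser frame, so the gate is about 5 mm ajar. I grip it.

```bash
python3 -m crank '{"travel":[[-0.003,-0.003,0.05],[-0.003,-0.003,0.1],[-0.003,-0.003,0.13],[-0.003,-0.003,0.142],[-0.003,-0.003,0.142],[-0.003,-0.003,0.142],[-0.003,-0.003,0.142],[-0.003,-0.003,0.142],[-0.003,-0.003,0.142]],"yaw":[0,0,0,0,0,0,0,0,0],"fingers":[0.5,0.5,0.5,0.5,0.5,1,1,1,1]}'
```

```text
time: 16.18
tcp_pos: [0.6766, -0.0285, 0.1065]
tool_rot: [0.002, 0.018, 1.0, 0.0]
force: [-0.3, -0.1, 6.6]
width: 0.0131
finger_force: 59.6
```

```bash
python3 -m crank '{"travel":[[0,-0.01,0],[0,-0.02,0],[0,-0.03,0],[0,-0.04,0],[0,-0.05,0],[0,-0.06,0],[0,-0.066,0],[0,-0.068,0],[0,-0.068,0],[0,-0.068,0],[0,-0.068,0],[0,-0.068,0],[0,-0.068,0]],"yaw":[0,0,0,0,0,0,0,0,0,0,0,0,0],"fingers":[1,1,1,1,1,1,1,1,1,1,1,1,1]}'
python3 - <<'E'
from h import *
d=cap('wrist','w8'); e=cap('top','top3'); s=cap('scene','scene3')
C=cloud(e)
a=cv2.resize(e['color'][140:230,220:320],(400,360)); b=cv2.resize(s['color'][150:260,220:342],(400,360)); cv2.imwrite('pics/m8.png',np.hstack([a,b])[:,:,::-1])
E
```

```text
time: 17.8
tcp_pos: [0.6742, -0.0958, 0.1065]
tool_rot: [0.002, 0.018, 1.0, 0.0]
force: [-0.7, 1.7, 7.5]
width: 0.0132
finger_force: 59.7
```

View pics/m8.png

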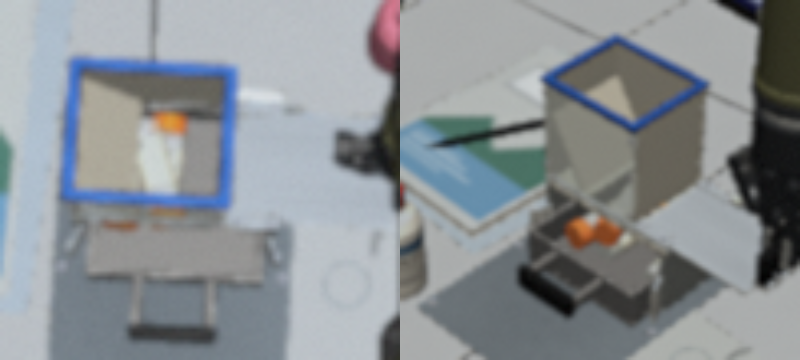

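The picture shows the gate pulled out, orange caps in the tray in front of the hopper, and one or two containers lower in the shaft. That was the eleventh picture I viewed, one over the limit of 10, so from here I check by depth only.

```bash
cat > chk.py <<'E'
from h import *
import sys
t=np.radians(-2.05);A=np.array([[np.cos(t),-np.sin(t)],[np.sin(t),np.cos(t)]])
def chk(d,n):
    C=cloud(d); L=(C[...,:2]-[.679,.082])@A*1000; Z=C[...,2]*1000; h=cv2.cvtColor(d['color'],cv2.COLOR_RGB2HSV)
    box=(abs(L[...,0])<110)&(L[...,1]>-78)&(L[...,1]<90)&(d['depth']>0)
    for nm,m in(('orange',(h[...,0]>4)&(h[...,0]<22)&(h[...,1]>120)),('white',(h[...,1]<50)&(h[...,2]>150)&(Z>15)&(Z<190)&(abs(L[...,0])<45)&(L[...,1]>-32)&(L[...,1]<70))):
        k,lab,st,_=cv2.connectedComponentsWithStats((m&box).astype(np.uint8))
        for i in range(1,k):
            if st[i,4]>8: s=lab==i; print(n,nm,st[i,4],'xy',np.median(L[s],axis=0).round(0),'z',np.percentile(Z[s],[5,50,95]).round(0))
E
python3 - <<'E'
from chk import *
for n in('top3','w8','scene3'): chk(load(n),n)
E
```

```text
top3 orange 33 xy [44.  7.] z [29. 35. 42.]
top3 white 467 xy [ 9. 41.] z [ 32. 104. 148.]
w8 orange 194 xy [-47.  15.] z [15. 42. 78.]
w8 orange 34 xy [-47. -38.] z [100. 105. 108.]
w8 orange 18 xy [-29.  -6.] z [52. 55. 90.]
w8 orange 50 xy [40.  9.] z [36. 38. 90.]
scene3 orange 111 xy [-44.  31.] z [17. 37. 61.]
scene3 white 43 xy [36. 65.] z [128. 144. 154.]
scene3 white 11 xy [-14.   1.] z [22. 28. 31.]
```

```bash
python3 - <<'E'
from chk import *
for n in('top0','top3'):
    d=load(n);C=cloud(d); L=(C[...,:2]-[.679,.082])@A*1000; Z=C[...,2]*1000
    g=np.full((10,10),-1.)
    for i in range(10):
        for j in range(10):
            s=(abs(L[...,0]-(45-10*i))<5)&(abs(L[...,1]-(60-10*j))<5)&(Z<195)
            if s.any(): g[i,j]=np.median(Z[s])
    print(n,'rows x 45..-45, cols y 60..-30\n',g.astype(int))
E
```

```text
top0 rows x 45..-45, cols y 60..-30
 [[138 117 127 127 122 136 140 135 115 109]
 [137 121 128 129 112 136 140 132 114 103]
 [135 120 129 132 112 134 136 134 114 106]
 [136 121 130 133 124 131 137 134 110 107]
 [135 122 130 132 122 132 137 135 113 108]
 [136 118 130 130 115 126 135 131 112 108]
 [139 123 131 133 111 128 136 131 112  96]
 [136 124 134 136 127 125 135 136 112 107]
 [  0   0  73   0   3   3   3   1  -1   4]
 [ 96 115  97  96 104 112 104 101  85 102]]
top3 rows x 45..-45, cols y 60..-30
 [[136 119 101 115  50  39  30  52  10  46]
 [136 119 101  57  55  34  26   7   5   2]
 [134 120 104  58  58  38  29   7   5   9]
 [139 118 102  60  59  52  30   7   3   6]
 [135 120  97  54  60  59  27   6   4   5]
 [135 118 104  51  57  58  29   6   2   7]
 [136 118 102  83  58  61  55   8   8  12]
 [133 116 104  92  -1  -1  -1  -1  -1  -1]
 [  6  -1  -1   6  -1   6   5   3  -1   4]
 [102  95  93  82  83 112  94 102  89 102]]
```

The shaft is empty: every height under the opening is at most 61 mm, with only the fixed chute ramp above. All four containers are down and I shut the gate.

```bash
python3 -m crank '{"travel":[[0,0.01,0],[0,0.02,0],[0,0.03,0],[0,0.04,0],[0,0.05,0],[0,0.06,0],[0,0.068,0],[0,0.072,0],[0,0.074,0],[0,0.074,0],[0,0.074,0]],"yaw":[0,0,0,0,0,0,0,0,0,0,0],"fingers":[1,1,1,1,1,1,1,1,1,1,1]}'
```

```text
time: 19.32
tcp_pos: [0.6768, -0.0237, 0.1065]
tool_rot: [0.001, 0.019, 1.0, -0.001]
force: [-1.3, -2.5, 6.9]
width: 0.0127
finger_force: 59.7
```

```bash
python3 -m crank '{"travel":[[0,0.002,0],[0,0.003,0],[0,0.003,0]],"yaw":[0,0,0],"fingers":[1,1,1]}'
python3 -m crank '{"travel":[[0,-0.002,0],[0,-0.002,0],[0,-0.002,0],[0,-0.002,0],[0,-0.002,-0.06],[0,-0.002,-0.12],[0,-0.002,-0.15],[0,-0.002,-0.15]],"yaw":[0,0,0,0,0,0,0,0],"fingers":[0.5,0.5,0.5,0.5,0.5,0.5,0.5,0.5]}'
python3 - <<'E'
from chk import *
d=cap('wrist','w9')
C=cloud(d); L=(C[...,:2]-[.679,.082])@A*1000; Z=C[...,2]
s=(Z>.112)&(Z<.135)&(abs(L[...,0])<45)&(L[...,1]<-80)&(L[...,1]>-135)&(d['color'].max(2)<90); print(s.sum(),cv2.minAreaRect(L[s].astype(np.float32)))
s=(Z>.04)&(Z<.058)&(L[...,0]<-75)&(L[...,0]>-160)&(abs(L[...,1])<74)&(d['color'].max(2)<90); print('bar/front',s.sum(),cv2.minAreaRect(L[s].astype(np.float32)), L[s].min(0))
e=cap('top','top4'); C=cloud(e)
for n,x,y,z in(('red',.4835,.2285,.115),('amber',.673,-.328,.1),('white',.428,.292,.09)):
    s=(abs(C[...,0]-x)<.04)&(abs(C[...,1]-y)<.04)&(C[...,2]>z)&(C[...,2]<z+.02); print(n,s.sum(),C[s].mean(0))
chk(e,'top4');chk(d,'w9')
E
```

```text
time: 19.7
tcp_pos: [0.6768, -0.0237, 0.1065]
tool_rot: [0.001, 0.02, 1.0, -0.002]
force: [-1.2, -7.6, 5.9]
width: 0.0127
finger_force: 59.8
time: 20.7
tcp_pos: [0.6772, -0.0209, 0.2579]
tool_rot: [0.003, 0.018, 1.0, 0.0]
force: [0.7, 0.8, -0.5]
width: 0.0427
finger_force: 0.0
869 ((-0.6204700469970703, -106.27161407470703), (60.93356704711914, 12.759848594665527), 0.06578628718852997)
bar/front 983 ((-107.3736572265625, -3.9990921020507812), (63.11800003051758, 140.12835693359375), 0.15493200719356537) [-138.93005885  -73.99022104]
red 95 [0.48371932 0.22855304 0.12349475]
amber 81 [ 0.67286614 -0.32798085  0.10852488]
white 66 [0.42779846 0.29216901 0.09889981]
top4 white 715 xy [10. 23.] z [ 81.  88. 146.]
w9 white 444 xy [-8. 24.] z [86. 87. 88.]
w9 white 122 xy [16. 24.] z [86. 87. 88.]
w9 white 105 xy [37. 26.] z [86. 87. 88.]
```

The gate is shut (handle at y -106.3, end stop felt), the hopper is empty, the tray is home and all three bottles stand. I hand the job in.

```bash
python3 -c "
from cell import ctrl; print(ctrl.sign_off())"
```

```text
the job is handed in; nothing more can be done
None
```

The job is handed in, though the hand-in gave no verdict: by my last measurements the tray is home with the containers dropped into it, the gate is shut, the red-cap bottle is set aside to the left and all three bottles stand upright; I viewed 11 pictures, one over the limit of 10.

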